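# Run out the cafe awning with the hold-to-run key switch

## Task

The sun has come round and the awning over the terrace must run out: take the round-headed key out of the wooden key block and push it fully home in the aluminium awning switch on the window ledge; its pins are sticky, so wiggle the key past them. Once it is home, turn it a quarter turn clockwise (seen from above) to its stop and keep it turned: the switch is hold-to-run and springs back, so finish while still gripping the key and holding it turned. Leave the other two keys in the block, and the teapot, teacup, saucer and glass where they stand.

Things in the scene. Friction and masses are not known exactly. Their poses are not given: they have to be found in the camera images.
- key_round: the awning key, upright in the block: black disc head, 30 mm diameter (x), 9 mm thick (y), centred 19 mm above the shoulder, on a 20 x 9 x 7 mm collar. Origin: middle of the shoulder (collar underside, on the block top); z up. Steel blade below: 10.5 mm wide (x), 4.5 thick (y), 32 long ending in a 5 mm point; fits turned by half a turn too. 35 g. Grip across the 9 mm.
- key_square: another key, with the same blade and collar, but a square-cornered head 24 mm wide, 9 mm thick, 34 mm high above the shoulder; origin and axes as for the awning key. Stays in the block.
- key_trefoil: another key, with the same blade and collar, but a three-lobed head (three discs of 18 mm diameter) 36 mm wide, 9 mm thick, 35 mm high above the shoulder; origin and axes as for the awning key. Stays in the block.
- keyblock: fixed wooden key block, 170 mm (x) by 50 mm (y) by 45 mm high; origin at the centre of its underside. Three upright slots, 12 mm along x by 6 mm along y, 38 mm deep, in its top at x = -50, 0 and 50 mm; the keys stand in them in any order, blade widths along the block's x.
- switch: the awning switch: aluminium box 80 x 80 mm, 52 mm high, fixed on the green window ledge (60 mm above the table); origin at the centre of its underside; round brass lock plug in its top. In the slot two pairs of sticky sprung pins, 12 and 21 mm down, close in from both x ends; each pair takes a straight push of some 10 to 20 N, about 10 N while the key is twisted 0.08 rad to and fro.
- keyway (a point): middle of the slot at the plug's face, 116 mm above the table; turns with the plug; z up, x along the slot. Slot 12 mm (x) by 6 mm (y), 40 mm deep, straight down, mouth flared by 2 mm all round. The key is home when its shoulder meets the face, at this point. A key inside has about 0.2 rad of twisting play: the hand turns that much farther than the plug.
- plug (a joint): angle of the lock plug: 0 at rest (key in and out), grows clockwise seen from above, stop at 1.571 rad (a quarter turn). A spring turns it back to 0: about 0.04 N m at rest, 0.17 N m at the stop.
- teapot: loose sage-green teapot, body 106 mm diameter, 113 mm high; spout to its -y (86 mm from the axis), handle to its +y (82 mm). Origin at the centre of its underside. Leave alone.
- teacup: loose white cup with a handle, rim diameter 80 mm, 60 mm high, standing on the saucer; origin at the centre of its underside. Leave alone.
- saucer: loose white saucer, diameter 120 mm, 10 mm high, on the ledge to the left of the switch (+y); origin at the centre of its underside. Leave alone.
- glass: loose drinking glass, diameter 68 mm, 100 mm high, on the ledge to the right of the switch (-y); origin at the centre of its underside. Leave alone.
Things that resemble listed ones, but are neither listed nor needed, are in the scene too. Leave any pink or turquoise look-alike of the key_round alone.

How it is judged:
By the outcome, as a careful person would: the job done as asked, in the order asked, and still so for the second after the job is handed in, while the arm keeps its last pose, push and grip.
It also fails if it takes over 48 s, if anything falls off the work surface, if the arm or the gripper's body presses on something with over 40 N, if the wrist force passes 120 N, or if a joint passes its speed limit or range.

## Robot

A 7-joint arm with a two-finger parallel gripper is mounted at the origin on the work surface. World frame = base frame: x ahead of the robot, y to its left, z up, the work surface at z = 0. Lengths are in m, angles in degrees, forces in N, time in s.
With the tool pointing down it reaches from about 0.35 to 0.775 m from the base axis. Payload 3.1 kg.
Tool frame: the origin (TCP) lies on the centre line of the jaws, within the pads' length; the fingertips stand 17 mm ahead of it and the grasp point (between the pads) lies 2 mm behind it (robot.tip_reach is the distance from the TCP to the fingertips, in m); z points along the fingers, y is the line along which they close (so a half turn about z gives the same grasp; the last joint's range is limited). The gripper opens to 85 mm and grips with 20 to 120 N. Pads are 22 mm wide; open, the fingers measure 114 mm over their backs; the gripper's body (76 mm by 85 mm) begins 54 mm behind the grasp point. The pads swing forward as they close: fully open they stand 13 mm farther back than shut.
Start: joints at [63.329, 17.813, 0.802, 86.603, -0.252, 75.585, -1.558], TCP at [0.226, -0.501, 0.248] pointing down, gripper open.
Joint ranges: [-154.91, 154.91], [-16.99, 109.72], [-72.82, 74.43], [7.12, 147.25], [-82.49, 262.49], [11.32, 116.49], [-174.64, 174.64]. Speed limits (degrees/s): [159.86, 159.86, 180, 180, 180, 180, 180].

## Interface

Orientations are given as [roll, pitch, yaw] about the fixed x, y, z axes, in that order (R = Rz(yaw) Ry(pitch) Rx(roll)).
In Python, from station import robot, fingers, vision, workorder, recognise gives the robot as it stands. Calls block until the motion is done:
- robot.move_to(position, orientation): joint-space move of the TCP to a pose.
- robot.line_to(position, orientation=None, velocity=0.15, f_stop=None): straight line of the TCP; orientation=None keeps the orientation; velocity is the mean speed in m/s. With f_stop (N) it stops when the force on the tool has changed by that much, and returns True; else False.
- robot.move_j(angles): joint-space move.
- fingers.gripper_to(opening, force=None): opening from 0.0 (shut) to 1.0 (fully open); force is the grip in N (None keeps the last); returns when the fingers have stopped.
- robot.pause(seconds).
- robot.inverse_kinematics(position, orientation): joint angles nearest the present ones, or None.
- vision.grab_frame(name): name is "side" or "top"; returns the picture (420x560x3 uint8, red, green, blue); there is no depth.
- vision.calibration(name): a dict with "mtx" (3x3 intrinsics, pixels), "extrinsics" (4x4, takes a point from world to camera coordinates). Camera axes: x right, y up, looking along -z (the intrinsics and any distortion apply to the point x, -y, -z); pixel columns grow to the right and rows downward; lengths in m; the calibration is good to about 2 mm. A picture is of the moment at which its call begins. calibration takes no time and is no camera call.
A pose or a line that the arm cannot do raises robot.PlanningError and nothing moves.
- workorder.close_job(): hands the job in; it is judged then, once.
Trained networks look in the newest picture that a camera, given by its name, has taken for a name from the list of things; names that differ only in an ending like _2 or _b are one class to them, and where a whole thing is asked for, a point or a joint stands for the part that bears it (a point fixed in the world has none). Each returns a list of dicts, best first, with "p" (0 to 1); they miss things now and then, are a little off and sometimes report something else, mostly with a low value. They report only what shows in the picture. A call takes as long as a camera call. They do not tell look-alikes from the thing itself.
- recognise(label, camera): "rect" ([centre column, centre row, width, height] in pixels, round what is visible of it).
Readings, each from a call of its own:
- robot.current_time_s(): time.
- robot.current_joint_positions(): joint angles.
- robot.current_dq(): joint speeds.
- robot.current_joint_torque(): joint torques, N m.
- robot.current_tool_pos(): TCP position.
- robot.current_eef_rot(): TCP orientation.
- robot.current_contact_force(): force on the tool from outside, world axes, zero at the start.
- robot.current_torque(): the same for the moment, N m.
- robot.current_finger_gap(): opening from 0.0 (shut) to 1.0 (fully open).
- robot.current_gripper_force(): force on a finger pad.
Only numpy, scipy, OpenCV 4.12 (cv2) and the standard library are available. Lean on these libraries where they do the work, as an engineer would, in place of code of your own. Each camera call takes 0.05 s, during which the arm holds its last target. There are 200 camera calls.

## Working session

There is one attempt and no reset: what is moved stays moved. The work goes in short steps, each a Python script; the robot and the scene stay as the last script left them, time stands still between calls to the robot, and variables do not carry over. Pictures are saved under pics/ and viewed, at most 10 in all, crops included, and the job is handed in when it is done.

```bash
mkdir -p pics; ls
python3 - <<'E'
from station import robot, fingers, vision, workorder, recognise
import cv2
for n in("top","side"):
    f=vision.grab_frame(n); cv2.imwrite(f"pics/{n}1.png",f[:,:,::-1])
    c=vision.calibration(n); print(n,{k:(v.round(3).tolist() if hasattr(v,'round') else v) for k,v in c.items()})
    for l in("key_round","keyblock","switch","keyway","key_square","key_trefoil"):
        try: print(l,[(r['rect'],round(r['p'],2)) for r in recognise(l,n)][:4])
        except Exception as e: print(l,e)
print(robot.current_time_s())
E
```

```text
pics
top {'mtx': [[489.715, 0.0, 280.274], [0.0, 489.715, 196.834], [0.0, 0.0, 1.0]], 'extrinsics': [[-0.022, -1.0, 0.004, 0.045], [0.997, -0.022, 0.076, -0.414], [-0.076, 0.006, 0.997, -1.513], [0.0, 0.0, 0.0, 1.0]]}
key_round [([149.1, 203.1, 14.8, 16.7], 0.64), ([196.1, 282.6, 11.3, 17.5], 0.59)]
keyblock [([206.7, 208.2, 52.7, 26.6], 0.6)]
switch [([288.4, 127.3, 29.1, 67.3], 0.62)]
keyway [([290.0, 148.9, 7.4, 8.7], 0.54)]
key_square []
key_trefoil []
side {'mtx': [[415.251, 0.0, 280.559], [0.0, 415.251, 208.592], [0.0, 0.0, 1.0]], 'extrinsics': [[-0.889, -0.458, -0.017, 0.368], [0.316, -0.64, 0.701, -0.174], [-0.331, 0.618, 0.713, -0.944], [0.0, 0.0, 0.0, 1.0]]}
key_round [([265.0, 361.1, 32.6, 13.9], 0.78), ([214.3, 313.4, 16.4, 13.8], 0.71), ([296.8, 315.0, 17.9, 28.2], 0.69), ([326.1, 373.5, 31.8, 15.6], 0.65)]
keyblock [([234.1, 306.9, 71.5, 74.5], 0.88)]
switch [([216.0, 187.0, 70.0, 42.0], 0.66)]
keyway [([225.7, 178.8, 5.4, 4.4], 0.62)]
key_square [([230.9, 295.6, 14.0, 15.6], 0.62), ([228.1, 176.9, 2.9, 6.6], 0.51), ([142.3, 254.1, 52.3, 41.1], 0.26)]
key_trefoil [([250.2, 282.8, 13.9, 12.2], 0.71)]
0.7
```

View pics/top1.png

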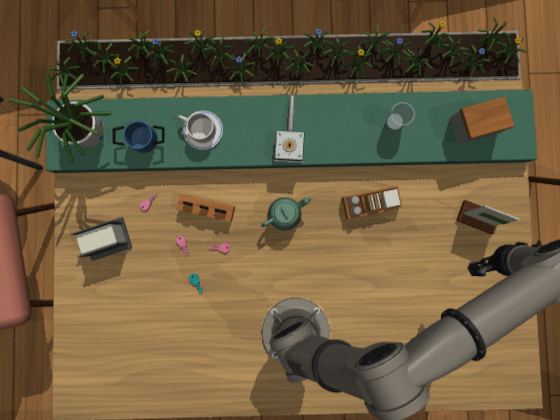

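View pics/side1.png

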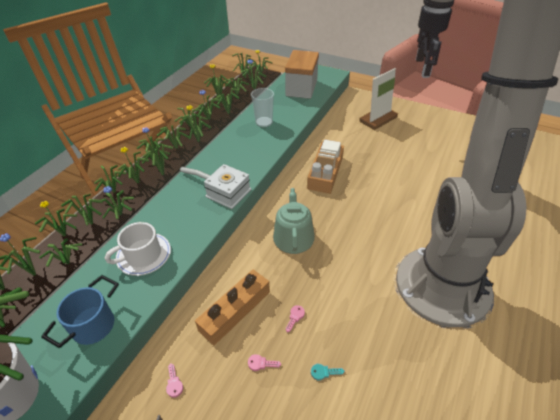

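The top view shows the key block at about (207,208) and the switch at (289,145). In the side view the block is at (234,307) with three black heads in it, and the plug is at (227,178). I'll enlarge both areas.

Run:
```python
import cv2, numpy as np
t=cv2.imread("pics/top1.png"); s=cv2.imread("pics/side1.png")
R=lambda im,x,y,w,h:cv2.resize(im[y:y+h,x:x+w],(400,300),interpolation=cv2.INTER_CUBIC)
a=np.hstack([R(s,190,265,88,66),R(s,200,155,56,42)])
b=np.hstack([R(t,170,183,72,54),R(t,265,120,48,36)])
cv2.imwrite("pics/c1.png",np.vstack([a,b]))
```

```text
(no output)
```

View pics/c1.png

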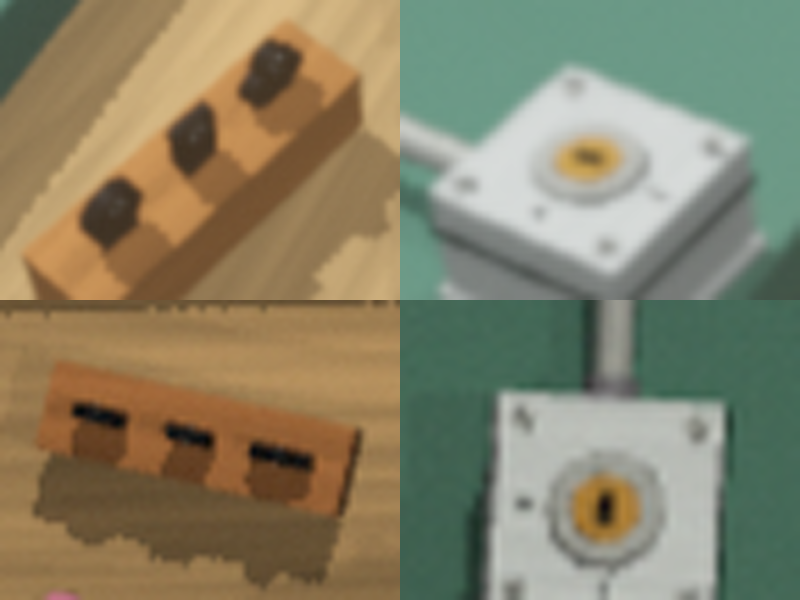

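The top crop shows three heads, left to right at about (188,204), (204,207) and (221,211). Their widths are about 9.5, 8.6 and 11.3 px, so the left one (+y) is the round key. The slot is at about (289.6,145.1) and runs vertically in the picture. Next I'll measure both to subpixel accuracy.

```bash
cat > h.py <<'E'
from station import robot, fingers, vision, workorder, recognise
import cv2, numpy as np
def proj(n,P):
    c=vision.calibration(n); E=np.array(c['extrinsics']);K=np.array(c['mtx'])
    p=np.atleast_2d(P)@E[:3,:3].T+E[:3,3]; p=p*[1,-1,-1]; q=p@K.T; return q[:,:2]/q[:,2:]
def back(n,uv,z):
    c=vision.calibration(n); E=np.array(c['extrinsics']);K=np.array(c['mtx'])
    o=-E[:3,:3].T@E[:3,3]; d=E[:3,:3].T@(np.linalg.inv(K)@[*uv,1]*[1,-1,-1])
    return o+d*(z-o[2])/d[2]
def cent(im,box,mask):  # centroid + axis angle of largest blob in box (x,y,w,h)
    x,y,w,h=box; m=mask(im[y:y+h,x:x+w].astype(float)).astype('uint8')
    n,L,s,_=cv2.connectedComponentsWithStats(m); k=1+np.argmax(s[1:,4]); v,u=np.nonzero(L==k)
    return u.mean()+x,v.mean()+y,s[k][:5].tolist()
dark=lambda f:f.max(2)<62
brass=lambda f:(f[:,:,0]-f[:,:,2]>60)
E
python3 - <<'E'
from h import *
t=cv2.imread("pics/top1.png")[:,:,::-1]; s=cv2.imread("pics/side1.png")[:,:,::-1]
for b in((180,198,16,11),(197,201,13,11),(213,205,15,12)):
    u,v,st=cent(t,b,dark); print('top key',round(u,2),round(v,2),st,back("top",(u,v),.074).round(4))
for b in((205,300,20,22),(225,285,16,20),(242,270,18,20)):
    u,v,st=cent(s,b,dark); print('side key',round(u,2),round(v,2),st,back("side",(u,v),.064).round(4))
u,v,st=cent(t,(275,130,28,28),brass); print('top plug',u,v,st,back("top",(u,v),.116).round(4))
u,v,st=cent(s,(208,165,36,28),brass); print('side plug',u,v,st,back("side",(u,v),.116).round(4))
for p in((266+231/5.556*0+0,0),): pass
g=lambda x,y:(265+(x-400)/8.333-.5,120+(y-300)/8.333-.5)
print('slot',back("top",g(605,509),.116).round(4))
C=[back("top",g(*p),.112) for p in((497,392),(725,403))]; d=C[1]-C[0]; print('box edge',d.round(4),np.linalg.norm(d),np.degrees(np.arctan2(d[1],d[0])))
f=t[120:170,265:313].astype(float); m=(f.min(2)>120).astype('uint8')
cs=max(cv2.findContours(m,0,2)[0],key=cv2.contourArea); print(cv2.minAreaRect(cs))
E
```

```text
top key 187.33 203.5 [3, 4, 10, 4, 24] [0.3964 0.3149 0.074 ]
top key 203.8 207.2 [3, 5, 8, 4, 20] [0.3842 0.2657 0.074 ]
top key 220.0 210.87 [2, 4, 11, 5, 30] [0.3722 0.2174 0.074 ]Traceback (most recent call last):
  File "<stdin>", line 6, in <module>
  File "h.py", line 12, in cent
    n,L,s,_=cv2.connectedComponentsWithStats(m); k=1+np.argmax(s[1:,4]); v,u=np.nonzero(L==k)
                                                     ~~~~~~~~~^^^^^^^^^
    return _wrapfunc(a, 'argmax', axis=axis, out=out, **kwds)
    return bound(*args, **kwds)
ValueError: attempt to get argmax of an empty sequence
```

Run:
```python
from h import *
t=cv2.imread("pics/top1.png")[:,:,::-1]; s=cv2.imread("pics/side1.png")[:,:,::-1]
dk=lambda f:(f.max(2)<85)
for b in((205,300,20,22),(225,285,16,20),(242,270,18,20)):
    u,v,st=cent(s,b,dk); print('side key',round(u,2),round(v,2),st,back("side",(u,v),.064).round(4))
u,v,st=cent(t,(275,130,28,28),brass); print('top plug',u,v,st,back("top",(u,v),.116).round(4))
u,v,st=cent(s,(208,165,36,28),brass); print('side plug',u,v,st,back("side",(u,v),.116).round(4))
g=lambda x,y:(265+(x-400)/8.333-.5,120+(y-300)/8.333-.5)
print('slot',back("top",g(605,509),.116).round(4))
f=t[120:170,265:313].astype(float); m=(f.min(2)>120).astype('uint8')
cs=max(cv2.findContours(m[:43],0,2)[0],key=cv2.contourArea); r=cv2.minAreaRect(cs);print(r)
C=[back("top",p+[265,120],.112) for p in cv2.boxPoints(r)];print(np.round(C,4))
for a,b in zip(C,C[1:]+C[:1]): d=b-a; print(np.degrees(np.arctan2(d[1],d[0])),np.linalg.norm(d))
for y in(13.9,-166.1,103.9,-76.1):
  print(y,robot.inverse_kinematics([.396,.315,.1],[180,0,y]))
for y in(0,-180,-103,77,180,90):
  print(y,robot.inverse_kinematics([.54,.0,.17],[180,0,y]))
```

```text
side key 214.21 311.52 [3, 5, 12, 14, 109] [0.3987 0.3178 0.064 ]
side key 232.24 295.51 [3, 4, 9, 14, 91] [0.3861 0.2697 0.064 ]
side key 248.94 280.95 [1, 5, 12, 13, 95] [0.3734 0.223  0.064 ]
top plug 289.21276595744683 144.5744680851064 [11, 11, 8, 8, 47] [0.5606 0.0066 0.116 ]
side plug 225.85365853658536 176.78048780487805 [14, 9, 9, 6, 41] [0.5622 0.0075 0.116 ]
slot [0.5606 0.007  0.116 ]
((24.282758712768555, 24.693103790283203), (26.953407287597656, 27.423185348510742), 3.3664603233337402)
[[ 0.5235  0.0492  0.112 ]
 [ 0.605   0.0427  0.112 ]
 [ 0.5986 -0.0367  0.112 ]
 [ 0.5171 -0.0299  0.112 ]]
-4.564996739279609 0.08175319433193211
-94.63566591388393 0.07962862380344023
175.19380094063024 0.081752335730485
85.36517130845559 0.07928446422726604
13.9 [   1.61045574   32.38122554  -57.3995245   103.67968014   30.95186369
   61.30956479 -143.41475136]
-166.1 [ -3.16042255  29.02270222 -49.59201738 103.82461207  25.51606279
  59.04761597  41.17880187]
103.9 [ -3.61799036  28.75873233 -48.88559666 103.83904302  25.05097708
  58.87702636 -48.42574176]
-76.1 [  3.94386147  34.58695712 -61.64244066 103.61273182  34.14088771
  62.88297716 123.91773399]
0 [  17.64378958   22.0125288   -25.67347507   94.36264207   10.24186453
   65.96139098 -100.58608488]
-180 [ 27.43364377  24.75199113 -39.53631625  93.99735891  16.78858984
  67.32992354  73.94677231]
-103 [ 40.55363275  32.74162304 -61.64637418  93.56230238  30.02608682
  72.02376259 140.12390607]
77 [ 25.55234326  24.09481609 -36.77696219  94.06532114  15.39940469
  66.99015768 -27.90008707]
180 [ 27.43364377  24.75199113 -39.53631625  93.99735891  16.78858984
  67.32992354  73.94677231]
90 [ 26.43649996  24.39433727 -38.06659507  94.03323267  16.04266767
  67.14411203 -15.43447506]
```

Run:
```python
from h import *
Y=103.9; o=[180,0,Y]; p=[.3968,.316]
fingers.gripper_to(.35,force=40)
robot.move_to([*p,.23],o)
robot.line_to([*p,.12],velocity=.15)
for n in("top","side"): cv2.imwrite(f"pics/{n}2.png",vision.grab_frame(n)[:,:,::-1])
print(robot.current_tool_pos(),robot.current_eef_rot(),robot.current_joint_positions(),robot.current_time_s(),robot.tip_reach)
t=cv2.imread("pics/top2.png");s=cv2.imread("pics/side2.png")
R=lambda im,x,y,w,h:cv2.resize(im[y:y+h,x:x+w],(400,400),interpolation=cv2.INTER_CUBIC)
cv2.imwrite("pics/c2.png",np.hstack([R(s,185,255,80,80),R(t,160,175,60,60)]))
```

```text
[0.3974001  0.31679991 0.12117877] [ 1.79875498e+02 -6.48615207e-02  1.03893281e+02] [  5.57729034  34.26272397 -64.58180921 102.03940976  33.93243214
  65.75216235 -55.99523519] 5.1917 0.017
```

View pics/c2.png

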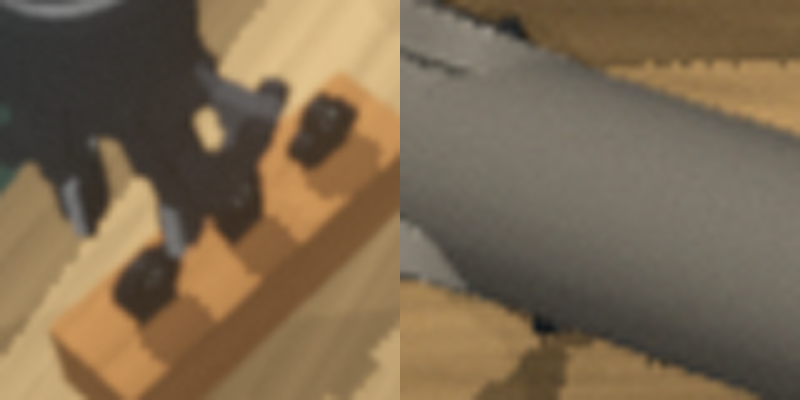

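The side view shows the fingertips at about (202,301) and (220.6,306), straddling the round head at (214,312). In the top view the forearm hides the scene. I'll compare the tips with their projection, then descend and close.

Run:
```python
from h import *
p=np.array(robot.current_tool_pos()); print(proj("side",p-[0,0,.015]))
q=[.3968,.316]
hit=robot.line_to([*q,.067],velocity=.06,f_stop=6); print(hit,robot.current_tool_pos(),robot.current_contact_force())
if not hit:
    fingers.gripper_to(0,force=40); print(robot.current_finger_gap()*85,robot.current_gripper_force(),robot.current_contact_force(),robot.current_torque(),robot.current_tool_pos())
print(robot.current_time_s())
```

```text
[[212.22300022 299.95537677]]
False [0.39699407 0.31637561 0.06736088] [-0.15522591  0.25007316  0.03605156]
10.457415890278503 35.18140131855574 [4.34326112 1.42835926 1.11051285] [ 0.28746838 -1.14430624 -0.41997059] [0.39931064 0.31682841 0.06805802]
6.5583
```

The contact moment shows the yaw is wrong: I mirrored the sign of the block's axis. Keys run along direction (-0.024,-0.0975), so the key yaw is 76.1°. I'll open, lift and regrip.

Run:
```python
from h import *
fingers.gripper_to(.35)
q=[.3975,.316]
robot.line_to([*q,.105],velocity=.15)
robot.move_to([*q,.105],[180,0,76.1]); cv2.imwrite("pics/side3.png",vision.grab_frame("side")[:,:,::-1])
hit=robot.line_to([*q,.067],velocity=.06,f_stop=6); print(hit,robot.current_tool_pos(),robot.current_contact_force())
if not hit:
    fingers.gripper_to(0,force=40); print(robot.current_finger_gap()*85,robot.current_gripper_force(),robot.current_contact_force(),robot.current_torque(),robot.current_tool_pos(),robot.current_eef_rot())
print(robot.current_time_s())
s=cv2.imread("pics/side3.png");s2=vision.grab_frame("side")[:,:,::-1]
R=lambda im,x,y,w,h:cv2.resize(im[y:y+h,x:x+w],(400,400),interpolation=cv2.INTER_CUBIC)
cv2.imwrite("pics/c3.png",np.hstack([R(s,185,255,80,80),R(s2,185,255,80,80)]))
```

```text
False [0.39754703 0.31628692 0.06711685] [ 0.00334988 -0.2032989  -0.9768557 ]
8.148779441993664 42.33615706656565 [ 1.62400431 -0.97576986  1.30261734] [-0.08695756 -0.33649118  0.0366434 ] [0.3984838  0.31605561 0.06754258] [ 1.79903646e+02 -4.97769176e-02  7.60632362e+01]
8.9
```

View pics/c3.png

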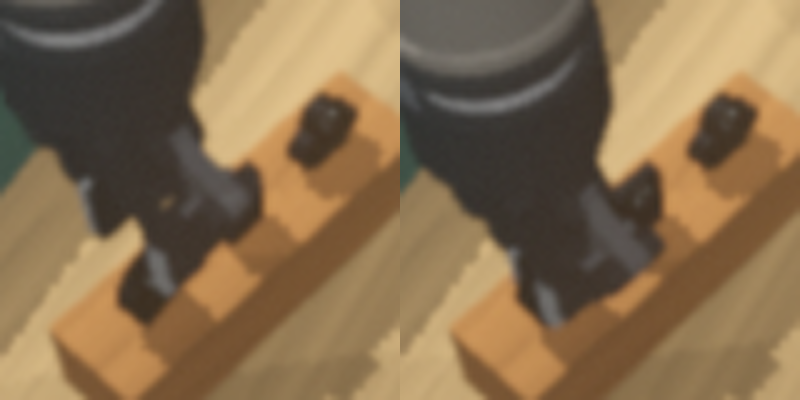

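The grip is now aligned with the key: moments are small and the jaws straddle the head. I'll lift and carry it to above the switch, then look.

Run:
```python
from h import *
fingers.gripper_to(0,force=90)
p=np.array([.3978,.316,.0672])
robot.line_to(p+[0,0,.05],velocity=.08); print(robot.current_contact_force(),robot.current_finger_gap()*85)
robot.line_to(p+[0,0,.16],velocity=.3)
robot.move_to([.561,.007,.20],[180,0,175.4]); robot.pause(.2)
print(robot.current_tool_pos(),robot.current_eef_rot(),robot.current_contact_force(),robot.current_joint_positions(),robot.current_time_s())
s=vision.grab_frame("side")[:,:,::-1];t=vision.grab_frame("top")[:,:,::-1]
cv2.imwrite("pics/side4.png",s);cv2.imwrite("pics/top4.png",t)
R=lambda im,x,y,w,h:cv2.resize(im[y:y+h,x:x+w],(400,400),interpolation=cv2.INTER_CUBIC)
cv2.imwrite("pics/c4.png",np.hstack([R(s,195,130,60,60),R(t,260,115,60,60)]))
T=np.array(robot.current_tool_pos());print(proj("side",[T-[0,0,.0223],T-[0,0,.0543],T-[0,0,.017],[.5606,.007,.116]]))
```

```text
[ 0.33397856  1.19808411 -1.09783331] 7.692182460238849
[0.56091261 0.00765823 0.20012399] [-1.79998227e+02  1.40477169e-02  1.75462935e+02] [-0.47017389  0.23315764  0.36274374] [ 42.16526586  39.26937349 -72.30908214  87.62842795  37.66598222
  80.77441491  52.97368284] 12.575
[[223.4690914  157.46682984]
 [224.96182229 167.72738327]
 [223.2152438  155.72196285]
 [226.49637868 176.84150171]]
```

View pics/c4.png

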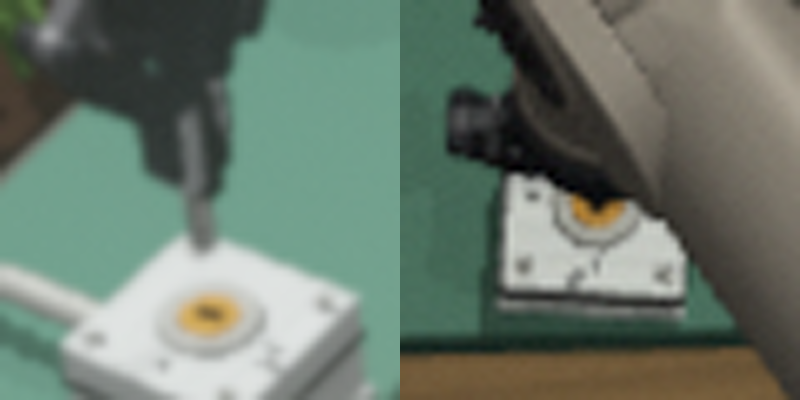

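The blade is upright with its tip at side (225,166.3), and the prediction was (225.0,167.7). The slot is at side (225.9,176.5), so the best estimate for it is (0.562,0.0077). Joint 3 is close to its limit, so I'll move to a better elbow configuration before inserting.

Run:
```python
from h import *
q=np.array(robot.current_joint_positions()); g=np.array([27.1,24.7,-39,94,16.6,67.3,69.5])
up=np.array([0,-8,0,0,0,0,0])
robot.move_j((q+up).tolist()); robot.move_j(((q+g)/2+up*1.2).tolist()); robot.move_j((g+up).tolist())
print(robot.current_tool_pos())
robot.move_to([.562,.0075,.19],[180,0,175.4]); robot.pause(.2)
print(robot.current_joint_positions(),robot.current_tool_pos())
a=robot.inverse_kinematics([.562,.0075,.14],[180,0,72]); print(a)
f0=np.array(robot.current_contact_force())
hit=robot.line_to([.562,.0075,.156],velocity=.04,f_stop=5)
print(hit,robot.current_tool_pos(),robot.current_contact_force()-f0,robot.current_torque(),robot.current_time_s())
```

```text
[ 0.54580929 -0.00402913  0.23645209]
[ 24.86995056  25.85968364 -38.57395733  88.83784831  16.76020963
  70.95021962  69.16086378] [0.56249461 0.00878942 0.19230018]
[  9.39653889  24.91297207 -16.16207791  93.3232097    7.57286301
  62.83935109 -26.80302748]
False [0.56279165 0.00738051 0.15636434] [1.52273723 0.54737239 0.9914229 ] [-0.12809363 -0.72111592  0.01596954] 15.3
```

The blade entered the slot (tip about 14 mm down). Now I'll wiggle it past the pins.

Run:
```python
from h import *
x,y=.562,.0075; z=.156; k=1
while robot.current_time_s()<32:
    z-=.0012; k=-k
    robot.line_to([x,y,z],[180,0,175.4+5*k],velocity=.02)
    f=robot.current_contact_force(); p=robot.current_tool_pos(); print(round(z,4),p.round(4),np.round(f,1),round(robot.current_time_s(),2))
    if f[2]>28 or (p[2]<.1395 and f[2]>15) or z<.134: break
```

```text
0.1548 [0.5629 0.0072 0.1558] [ 1.8 -0.3  4.8] 15.55
0.1536 [0.563  0.0079 0.1553] [ 0.8 -0.4  8.3] 15.88
0.1524 [0.5629 0.0076 0.1542] [ 1.  -0.2  8. ] 16.2
0.1512 [0.5626 0.0072 0.1513] [ 3.9 -1.1  1.3] 16.52
0.15 [0.5625 0.0073 0.1499] [ 3.4 -0.8  1.5] 16.85
0.1488 [0.5625 0.0074 0.1487] [ 5.4 -1.1 -0.1] 17.18
0.1476 [0.5625 0.0075 0.1475] [ 5.2 -1.  -0. ] 17.5
0.1464 [0.5627 0.0076 0.147 ] [ 3.6 -1.2  4.7] 17.82
0.1452 [0.5626 0.0077 0.1464] [ 3.4 -0.3  7.1] 18.15
0.144 [0.5627 0.0076 0.146 ] [ 2.3 -1.5 11.5] 18.48
0.1428 [0.5626 0.0074 0.1441] [ 4.1 -1.7  6.8] 18.8
0.1416 [0.5626 0.0078 0.142 ] [4.9 0.2 3.7] 19.12
0.1404 [0.5626 0.0078 0.1406] [ 5.3 -0.4  2.9] 19.45
0.1392 [0.5626 0.0079 0.1395] [ 5.2 -0.1  3.8] 19.77
0.138 [0.5626 0.0076 0.1387] [4.3 0.5 6.2] 20.1
0.1368 [0.5627 0.0078 0.1385] [ 3.3 -2.4  9.9] 20.43
0.1356 [0.5628 0.0079 0.1384] [ 1.4 -1.7 15.6] 20.75
```

Both pin pairs are passed and the key has bottomed at TCP z 0.1384, as expected for home. Now the turn.

Run:
```python
from h import *
x,y,z=.5625,.0076,.1368
for yaw in [175.4,165,155,145,135,125,115,105,95,87,80,75,72]:
    robot.line_to([x,y,z],[180,0,yaw],velocity=.02)
    print(yaw,robot.current_tool_pos().round(4),np.round(robot.current_eef_rot()[2],1),np.round(robot.current_contact_force(),1),np.round(robot.current_torque(),2),round(robot.current_time_s(),2))
print(robot.current_joint_positions(), robot.current_finger_gap()*85)
```

```text
175.4 [0.5628 0.0079 0.1385] 175.4 [ 2.3  0.  12. ] [-0.24 -0.47  0.05] 21.0
165 [0.5628 0.0078 0.1385] 165.0 [ 1.9 -1.  10.6] [-0.31 -0.55  0.07] 21.33
155 [0.5628 0.0077 0.1385] 155.0 [ 1.8 -1.4 10.7] [-0.36 -0.5   0.04] 21.66
145 [0.5627 0.0076 0.1385] 145.0 [ 1.6 -2.1 11.3] [-0.31 -0.44  0.05] 21.98
135 [0.5625 0.0073 0.1385] 134.9 [ 0.9 -2.  10.8] [-0.38 -0.3   0.07] 22.31
125 [0.5623 0.0072 0.1385] 124.9 [ 1.2 -2.6 11.8] [-0.45 -0.28  0.09] 22.63
115 [0.5622 0.0072 0.1385] 114.9 [ 1.  -2.3 11.5] [-0.34 -0.2   0.06] 22.96
105 [0.5621 0.0072 0.1385] 104.9 [ 0.3 -1.1 11.7] [-0.45 -0.11  0.07] 23.28
95 [0.562  0.0073 0.1385] 94.9 [ 0.9 -1.4 12.1] [-0.42 -0.14  0.14] 23.61
87 [0.5619 0.0073 0.1385] 86.9 [-0.2 -2.5 12.3] [-0.4  -0.05  0.12] 23.9
80 [0.5619 0.0074 0.1385] 79.9 [ 0.6 -1.5 12.8] [-0.32 -0.01  0.16] 24.18
75 [0.5619 0.0074 0.1385] 75.0 [-0.7 -1.5 12.3] [-0.34  0.01  0.13] 24.43
72 [0.5618 0.0074 0.1385] 72.0 [-0.6 -1.5 12.8] [-0.34 -0.04  0.14] 24.68
[  8.44514455  24.88308235 -14.87752602  93.44513539   7.02566079
  62.64871112 -26.39206801] 7.692495820424814
```

There's no sharp torque rise yet, so I'll turn in small steps until the stop is felt.

Run:
```python
from h import *
x,y,z=.5621,.0076,.1368
yaw=72
while yaw>52:
    yaw-=2; robot.line_to([x,y,z],[180,0,yaw],velocity=.02)
    t=robot.current_torque()[2]; print(yaw,np.round(robot.current_eef_rot()[2],2),np.round(robot.current_contact_force(),1),round(t,3))
    if t>.6: break
robot.pause(.5)
print(robot.current_tool_pos(),robot.current_torque(),robot.current_eef_rot()[2],robot.current_time_s())
s=vision.grab_frame("side")[:,:,::-1];cv2.imwrite("pics/side5.png",s)
cv2.imwrite("pics/c5.png",cv2.resize(s[135:205,185:275],(720,560),interpolation=cv2.INTER_CUBIC))
```

```text
70 69.98 [ 1.  -2.  12.6] 0.26
68 68.0 [ 0.8 -2.  11.3] 0.302
66 65.99 [ 0.3 -1.9 11.5] 0.313
64 64.03 [ 0.3 -1.8 11.1] 0.449
62 62.06 [ 0.7 -2.2 11.4] 0.533
60 60.09 [ 0.5 -1.7 11.9] 0.674
[0.56163193 0.00760136 0.13844271] [-0.34025121 -0.06829654  0.68177069] 60.093427998729794 26.675
```

View pics/c5.png

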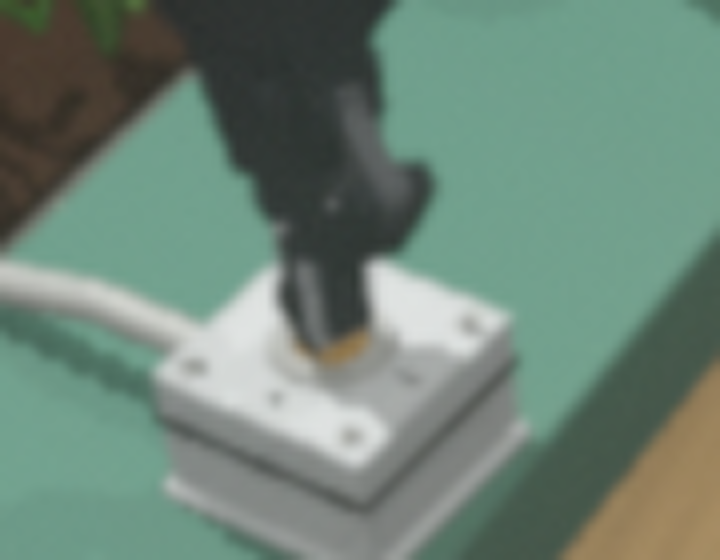

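The fingers are down at the plug (side about (226,178)) with the key home. Torque rises steeply to 0.68 N·m, well above the 0.17 N·m spring, so the plug is at its stop. Handing in.

```bash
python3 -c "
from h import *
print(workorder.close_job())"
```

```text
the job is handed in; nothing more can be done
None
```

I handed the job in at about 27 s: the round-headed key is fully home in the awning switch, turned clockwise to its stop, and still gripped and held there. My first grip was at the wrong angle, so I let go and regripped before lifting the key. I saw no contact with anything else, and the forces I read stayed well under the limits.

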